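# Tip the coat-peg blanks out of the flap-front caddy

## Task

Pick up the green caddy by its handle, hold its mouth low over the white tray and tip it nose-down just far enough, no more than about 60 degrees, for the flap to swing open and all three cherry peg blanks to slide out into the tray. Then stand the empty caddy upright on its cork mat again, flap shut, and let go. Leave the other things on the worktop where they are.

Things in the scene. Friction and masses are not known exactly. Their poses are not given: they have to be found in the camera images.
- caddy_grip (a point): Centre of the wooden handle bar of the loose sage-green caddy (0.3 to 0.47 kg empty). The nose (flap end) looks along -x; z is up as it stands. The bar runs along x, clear for 120 mm, 18 mm wide (y), 18 mm high, centre 102 mm above the caddy's underside, 31 mm free below it. Grip it across y, fingers along -z. Tipping nose-down by t is a turn of -t about its y.
- caddy_lip (a point): Middle of the lip, the floor edge of the mouth: in the caddy's axes 75 mm towards the nose (-x) and 99 mm below caddy_grip, 3 mm above the underside. The caddy is a box with a clear lid, 150 (x) x 92 (y) x 62 mm, centred under the handle; its mouth is 86 mm wide and 49 mm high.
- flap (a joint): Steel flap, 50 mm long, hinged along the top of the mouth (3 mm behind the nose's face, 56 mm above the underside). 0 rad shut, grows as its lower edge swings out, stop at 1.7. No spring or latch: it hangs by its weight, swings out when the caddy is tipped nose-down past about 10 degrees, falls shut when it is level. Blanks push it aside easily.
- blank0_center (a point): Centre of a cherry wood coat-peg blank (1 of 3 alike, side by side in the caddy at the start, lying along its x): 22 mm square stock with a round tenon, 82 mm long in all, 26 g, x along it. It begins to slide when the caddy is tipped by 20 to 29 degrees.
- blank1_center (a point): Centre of a cherry wood coat-peg blank (2 of 3 alike, side by side in the caddy at the start, lying along its x): 22 mm square stock with a round tenon, 82 mm long in all, 26 g, x along it. It begins to slide when the caddy is tipped by 20 to 29 degrees.
- blank2_center (a point): Centre of a cherry wood coat-peg blank (3 of 3 alike, side by side in the caddy at the start, lying along its x): 22 mm square stock with a round tenon, 82 mm long in all, 26 g, x along it. It begins to slide when the caddy is tipped by 20 to 29 degrees.
- tray_in (a point): Centre of the inner floor of the shallow white enamel painting tray with a dark rim, fixed: 240 (x) x 200 (y) mm outside, walls 4 mm thick and rim 28 mm above the worktop; floor 4 mm above the worktop. z up.
- mat_top (a point): Centre of the top of the cork mat the caddy stands on at the start, fixed, 215 (x) x 155 (y) mm, 4 mm thick. z up.
- tape_mid (a point): Bystander: red plastic desk tape dispenser, 150 x 62 x 88 mm; point 30 mm up.
- clamp_mid (a point): Bystander: chrome spring clamp lying flat, about 120 x 55 x 19 mm; point at its pivot, 9 mm up.
- jar_mid (a point): Bystander: cobalt-blue glass marble jar with steel screw lid, 86 mm across, 115 mm tall; point on its axis, 58 mm up.
- palette_mid (a point): Bystander: round white ceramic paint palette, 170 mm across, 13 mm thick; point at its centre, 5 mm up.
- brush_mid (a point): Bystander: paint brush lying flat, 190 mm long; point 6 mm up.
- sander_mid (a point): Bystander: cork sanding block 110 x 62 x 30 mm; point at its centre.
Mind the look-alikes: they are no part of the job. What is shaped like the part that bears caddy_grip but red is not meant.

How it is judged:
By the outcome, as a careful person would: the job done as asked, in the order asked, and still so for the second after the job is handed in, with the robot touching nothing.
It also fails if it takes over 53 s, if anything falls off the work surface, if the arm or the gripper's body presses on something with over 40 N, if the wrist force passes 120 N, or if a joint passes its speed limit or range.

## Robot

A 7-joint arm with a two-finger parallel gripper is mounted at the origin on the work surface. World frame = base frame: x ahead of the robot, y to its left, z up, the work surface at z = 0. Lengths are in mm, angles in rad, forces in N, time in s.
With the tool pointing down it reaches from about 425 to 875 mm from the base axis. Payload 8.4 kg.
Tool frame: the origin (TCP) lies midway between the tips of the shut fingers; the grasp point (between the pads) lies 19 mm behind it; z points along the fingers, y is the direction in which the jaws open and shut (so a half turn about z gives the same grasp; the last joint's range is limited). The gripper opens to 85 mm and grips with 20 to 120 N. Pads are 22 mm wide; open, the fingers measure 114 mm over their backs; the gripper's body (76 mm by 85 mm) begins 54 mm behind the grasp point. The pads swing forward as they close: fully open they stand 13 mm farther back than shut.
Start: joints at [-1.386, 0.333, 0.04, 1.465, -0.013, 1.343, -0.059], TCP at [182.006, 623.969, 231.308] pointing down, gripper open.
Joint ranges: [-2.58, 2.58], [-0.38, 2.09], [-1.3, 1.39], [0.25, 2.4], [-1.5, 4.64], [0.08, 2.09], [-2.65, 2.65]. Speed limits (rad/s): [2.22, 2.22, 2.79, 2.79, 3.14, 3.14, 3.14].

## Interface

Orientations are given as a rotation vector (axis times angle).
In Python, from rig import goto, move_linear, set_joints, command_gripper, dwell, ik, capture, IKError, finish_job, read_t, read_q, read_joint_vel, read_tau, read_eef_pos, read_tcp_rot, read_ft_force, read_ft_torque, read_gripper_width gives the robot as it stands. The module is installed in compiled form; this text tells all that it offers. Calls block until the motion is done:
- goto(position, orientation): joint-space move of the TCP to a pose.
- move_linear(position, frame=None, v=150): straight line of the TCP; frame=None keeps the orientation; v is the mean speed in mm/s.
- set_joints(angles): joint-space move.
- command_gripper(opening, effort=None): opening from 0.0 (shut) to 1.0 (fully open); effort is the grip in N (None keeps the last); returns when the fingers have stopped.
- dwell(seconds).
- ik(position, orientation): joint angles nearest the present ones, or None.
- capture(name): name is "scene" or "top"; returns a dict with "frame" (384x512x3 uint8, red, green, blue), "fx", "fy", "cx", "cy" (pixels), "R" (3x3) and "t" (3): a world point X has camera coordinates R X + t. Camera axes: x right, y down, z forward; pixel columns grow to the right and rows downward; lengths in mm; the calibration is good to about 2 mm. A picture is of the moment at which its call begins. There is no depth.
A pose or a line that the arm cannot do raises IKError and nothing moves.
- finish_job(): hands the job in, once; it reports no verdict.
Readings, each from a call of its own:
- read_t(): time.
- read_q(): joint angles.
- read_joint_vel(): joint speeds.
- read_tau(): joint torques, N m.
- read_eef_pos(): TCP position.
- read_tcp_rot(): TCP orientation.
- read_ft_force(): force on the tool from outside, world axes, zero at the start.
- read_ft_torque(): the same for the moment, N m.
- read_gripper_width(): opening from 0.0 (shut) to 1.0 (fully open).
Only numpy, scipy, OpenCV 4.12 (cv2) and the standard library are available. Lean on these libraries where they do the work, as an engineer would, in place of code of your own. Each camera call takes 0.05 s, during which the arm holds its last target.

## Working session

There is one attempt and no reset: what is moved stays moved. The work goes in short steps, each a Python script; the robot and the scene stay as the last script left them, time stands still between calls to the robot, and variables do not carry over. Pictures are saved under pics/ and viewed, and the job is handed in when it is done.

```bash
mkdir -p pics; ls; python3 - <<'E'
from rig import *
import cv2,numpy as np,pickle
for n in("scene","top"):
    c=capture(n); cv2.imwrite(f"pics/{n}0.png",c["frame"][:,:,::-1]); pickle.dump(c,open(f"pics/{n}0.pkl","wb"))
    print(n,c["fx"],c["fy"],c["cx"],c["cy"],np.round(c["R"],4).tolist(),np.round(c["t"],1), "C",-np.array(c["R"]).T@c["t"])
print(read_t(),read_eef_pos(),read_tcp_rot())
E
```

```text
pics
scene 437.80355192159266 437.80355192159266 252.59813060658442 179.83190624317916 [[0.7142, 0.6999, 0.0047], [0.4037, -0.4064, -0.8197], [-0.5718, 0.5873, -0.5728]] [-432.8 -150.5 1958.1] C [1489.47687872 -908.31076596 1000.31476498]
top 478.9000277890977 478.9000277890977 249.46627453854168 193.72823031890005 [[-0.0201, -0.9998, -0.0076], [-0.9903, 0.021, -0.1377], [0.1378, 0.0048, -0.9904]] [  14.3  607.  1912.7] C [ 337.75181621   -7.52583973 1978.10550993]
0.1 [181.90289657 623.5961771  230.5044871 ] [-4.44246647e-01 -3.10989941e+00  2.30022403e-03]
```

View pics/scene0.png

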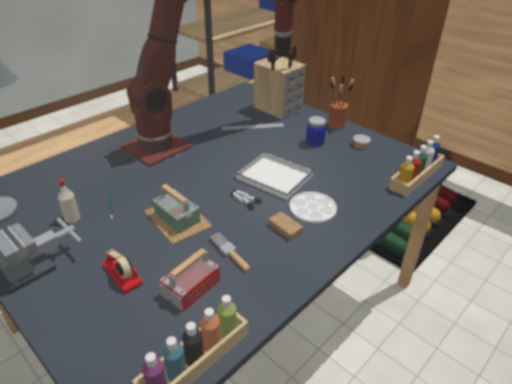

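View pics/top0.png

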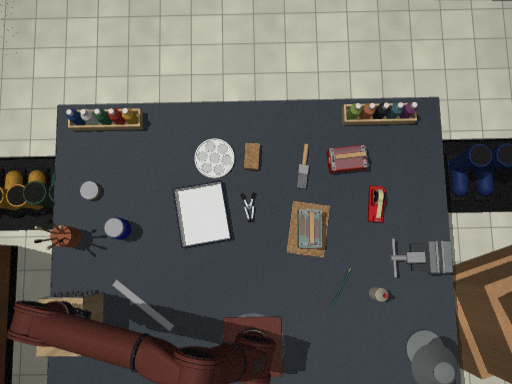

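The green caddy is at about (176,210) in the scene view and (311,229) in the top view. The red look-alike is at about (190,280) and (348,158). The sage-green one on the cork mat fits the description. I'll confirm that in crops.

```bash
python3 - <<'E'
import cv2,numpy as np
s=cv2.imread("pics/scene0.png");t=cv2.imread("pics/top0.png")
a=cv2.resize(s[175:245,135:220],(0,0),fx=7,fy=7,interpolation=cv2.INTER_CUBIC)
b=cv2.resize(t[195:265,280:340],(0,0),fx=8,fy=8,interpolation=cv2.INTER_CUBIC)
c=cv2.resize(t[170:260,165:270],(0,0),fx=7,fy=6.5,interpolation=cv2.INTER_CUBIC)
d=cv2.resize(s[145:230,225:345],(0,0),fx=6,fy=6,interpolation=cv2.INTER_CUBIC)
for n,i in zip("abcd",(a,b,c,d)): cv2.imwrite(f"pics/crop_{n}.png",i); print(i.shape)
E
```

```text
(490, 595, 3)
(560, 480, 3)
(585, 735, 3)
(510, 720, 3)
```

View pics/crop_a.png

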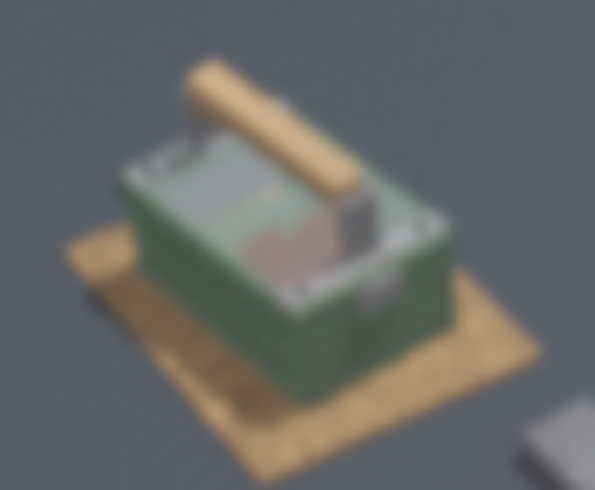

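View pics/crop_b.png

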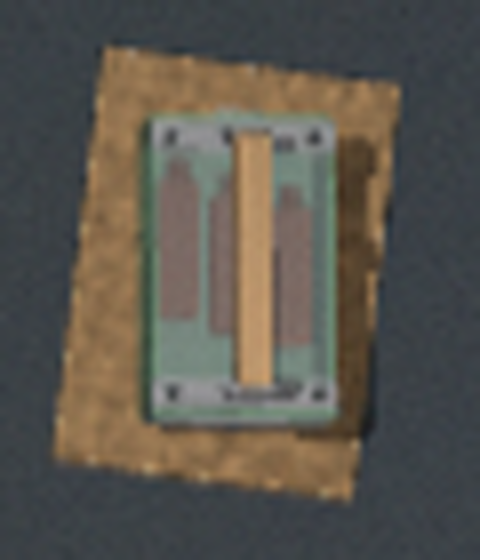

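View pics/crop_c.png

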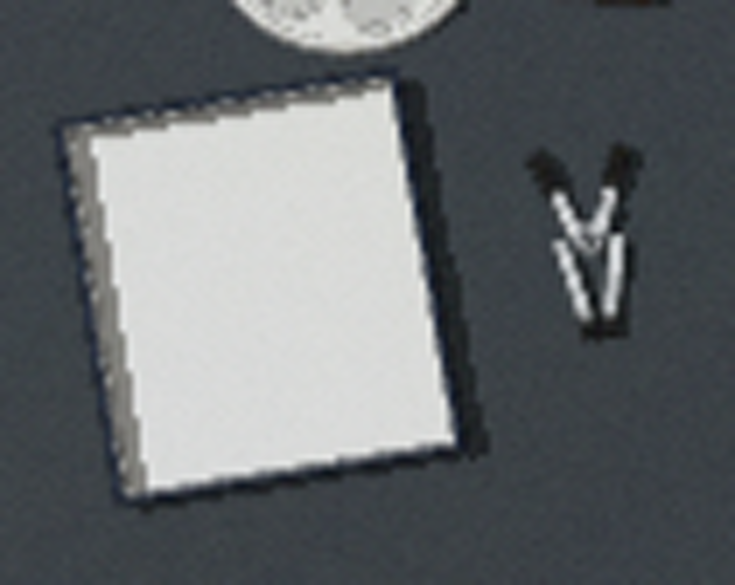

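View pics/crop_d.png

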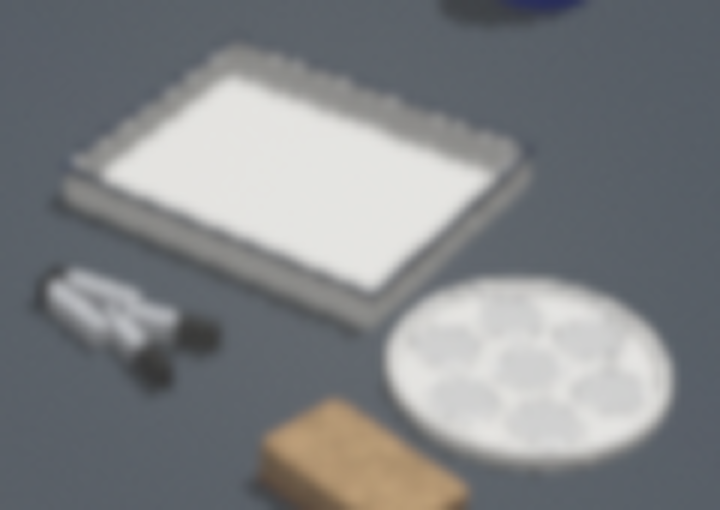

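The crops confirm it. The green caddy on the cork mat shows three blanks under its clear lid. Its +x face is plain green with a small plate, so the steel flap should be on the −x side, facing the robot. I'll check the red one's faces and get refined two-view fits.

```bash
cat > h.py <<'E'
import numpy as np,cv2,pickle
from scipy.optimize import minimize,least_squares
def load(n): return pickle.load(open(f"pics/{n}.pkl","rb"))
def proj(c,X):
    X=np.atleast_2d(X); p=X@np.array(c["R"]).T+np.array(c["t"]); 
    return np.c_[c["fx"]*p[:,0]/p[:,2]+c["cx"],c["fy"]*p[:,1]/p[:,2]+c["cy"]]
def ray(c,uv,z):
    d=np.array(c["R"]).T@np.array([(uv[0]-c["cx"])/c["fx"],(uv[1]-c["cy"])/c["fy"],1]); C=-np.array(c["R"]).T@np.array(c["t"])
    return C+d*(z-C[2])/d[2]
def tri(ca,ua,cb,ub):
    A=[];b=[]
    for c,u in((ca,ua),(cb,ub)):
        R=np.array(c["R"]);t=np.array(c["t"])
        for k,f,cc in((0,c["fx"],c["cx"]),(1,c["fy"],c["cy"])):
            w=(u[k]-cc)/f; A.append(R[k]-w*R[2]); b.append(w*t[2]-t[k])
    X=np.linalg.lstsq(np.array(A),np.array(b),rcond=None)[0]
    return X
def box(x,y,z,yaw,lx,ly,lz):
    s=np.array([[a,b,c] for a in(-1,1) for b in(-1,1) for c in(-1,1)])*np.array([lx,ly,lz])/2
    R=np.array([[np.cos(yaw),-np.sin(yaw),0],[np.sin(yaw),np.cos(yaw),0],[0,0,1]])
    return s@R.T+[x,y,z]
def soft(c,P,roi,S=16):
    x0,y0,x1,y1=roi
    p=proj(c,P); h=cv2.convexHull(((p+.5-[x0,y0])*S).astype(np.float32))
    m=np.zeros(((y1-y0)*S,(x1-x0)*S),np.uint8); cv2.fillConvexPoly(m,np.round(h).astype(np.int32),255)
    return cv2.resize(m,(x1-x0,y1-y0),interpolation=cv2.INTER_AREA)/255.
E
python3 - <<'E'
from h import *
S=load("scene0");T=load("top0")
def show(c,roi):
    x0,y0,x1,y1=roi; im=c["frame"][y0:y1,x0:x1].astype(int); return im
# colours
for c,pts in((S,[(176,197),(170,192),(160,235),(172,205),(195,220)]),(T,[(311,215),(311,235),(296,225),(305,220),(318,218)])):
    for u,v in pts: print((u,v),c["frame"][v,u])
# reds zoom
s=S["frame"][:,:,::-1]; cv2.imwrite("pics/crop_e.png",cv2.resize(s[245:310,150:235],(0,0),fx=8,fy=8,interpolation=cv2.INTER_CUBIC))
print("rough grip",tri(S,(176.0,193.3),T,(311.1,226.9)))
E
```

```text
(176, 197) [159 133 103]
(170, 192) [174 147 114]
(160, 235) [ 88  94 102]
(172, 205) [145 160 152]
(195, 220) [76 92 78]
(311, 215) [178 142 101]
(311, 235) [188 150 108]
(296, 225) [129 103  73]
(305, 220) [115 132 123]
(318, 218) [116 134 124]
rough grip [ 464.27833716 -234.19610716  104.92249   ]
```

View pics/crop_e.png

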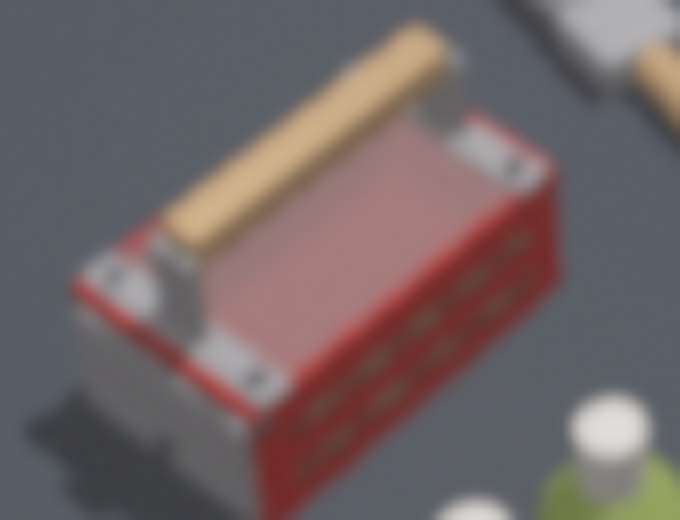

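The red look-alike shows its grey steel flap on its left-front face, around (165,295). The green caddy's visible +x face has no such flap, so its nose looks roughly along world −x. Next is fitting the bar, mat, tray and caddy body.

```bash
cat > fit.py <<'E'
from h import *
S=load("scene0");T=load("top0")
# bar soft masks: warm index R-B
def warm(c,roi):
    x0,y0,x1,y1=roi; f=c["frame"][y0:y1,x0:x1].astype(float); return f[...,0]-f[...,2]
rS=(158,180,192,206); rT=(304,206,320,248)
wS=warm(S,rS);wT=warm(T,rT)
mS=np.clip(wS/58,0,1); mT=np.clip(wT/78,0,1)
# keep only the component of the bar
def comp(m):
    k=(m>.4).astype(np.uint8); n,l,st,_=cv2.connectedComponentsWithStats(k); b=1+np.argmax(st[1:,4]); 
    return m*cv2.dilate((l==b).astype(np.uint8),np.ones((3,3)))
mS=comp(mS);mT=comp(mT)
def cost(p,out=False):
    x,y,z,yaw,L=p[0]+464,p[1]-234,p[2]+106,p[3]/20,p[4]*3+135
    P=box(x,y,z,yaw,L,18,18)
    a=cv2.GaussianBlur(soft(S,P,rS),(0,0),.6);b=cv2.GaussianBlur(soft(T,P,rT),(0,0),.6)
    if out: return (x,y,z,yaw,L),a,b
    return ((a-mS)**2).sum()+((b-mT)**2).sum()
best=None
for y0 in(-2,0,2):
    r=minimize(cost,[0,0,0,y0*.5,0],method="Nelder-Mead",options=dict(initial_simplex=np.array([[0,0,0,y0*.5,0]]+[[8*(i==j) + (y0*.5 if j==3 else 0) for j in range(5)] for i in range(5)],float),maxiter=800))
    if best is None or r.fun<best.fun: best=r
print(best.fun,np.round(cost(best.x,1)[0],3))
o,a,b=cost(best.x,1)
cv2.imwrite("pics/fit.png",np.vstack([cv2.resize(np.hstack([x,y,abs(x-y)])*255,(600,h)) for x,y,h in((mS,a,180),(mT,b,400))]))
E
python3 fit.py
python3 - <<'E'
from h import *
S=load("scene0");T=load("top0")
# mat: warm mask quad in top
f=T["frame"].astype(float); k=((f[...,0]-f[...,2])>20); k[:, :282]=0;k[:,336:]=0;k[:198]=0;k[262:]=0
c=max(cv2.findContours(k.astype(np.uint8),cv2.RETR_EXTERNAL,cv2.CHAIN_APPROX_NONE)[0],key=cv2.contourArea)
(cx,cy),wh,an=cv2.minAreaRect(c); print("mat px",(cx,cy),wh,an); bp=cv2.boxPoints(((cx,cy),wh,an))
W=np.array([ray(T,p,4) for p in bp]);print(np.round(W,1),W.mean(0),"scene proj",np.round(proj(S,W),1).tolist())
# tray floor (white): 
g=f.min(2)>190; g[:,:165]=0;g[:,240:]=0;g[:170]=0;g[260:]=0
k=g.astype(np.uint8);c=max(cv2.findContours(k,cv2.RETR_EXTERNAL,cv2.CHAIN_APPROX_NONE)[0],key=cv2.contourArea)
r=cv2.minAreaRect(c);print("tray floor",r);W=np.array([ray(T,p,4) for p in cv2.boxPoints(r)]);print(np.round(W,1))
E
```

```text
13.205906095103755 [ 4.61439e+02 -2.37098e+02  1.05236e+02 -2.50000e-02  1.17399e+02]
mat px (307.9615478515625, 228.80772399902344) (37.83059310913086, 52.714759826660156) 7.125016689300537
[[ 366.2 -142.2    4. ]
 [ 581.1 -175.9    4. ]
 [ 558.3 -330.7    4. ]
 [ 344.1 -294.7    4. ]] [ 462.44502876 -235.88221329    4.        ] scene proj [[181.3, 193.5], [212.0, 223.7], [172.0, 242.4], [144.0, 208.8]]
tray floor ((202.91891479492188, 214.0135040283203), (54.58046340942383, 43.89453125), 80.53767395019531)
[[631.6 304.8   4. ]
 [658.3 123.8   4. ]
 [433.3  89.5   4. ]
 [407.4 267.7   4. ]][ WARN:0@1.585] global loadsave.cpp:1063 imwrite_ Unsupported depth image for selected encoder is fallbacked to CV_8U.
```

View pics/fit.png

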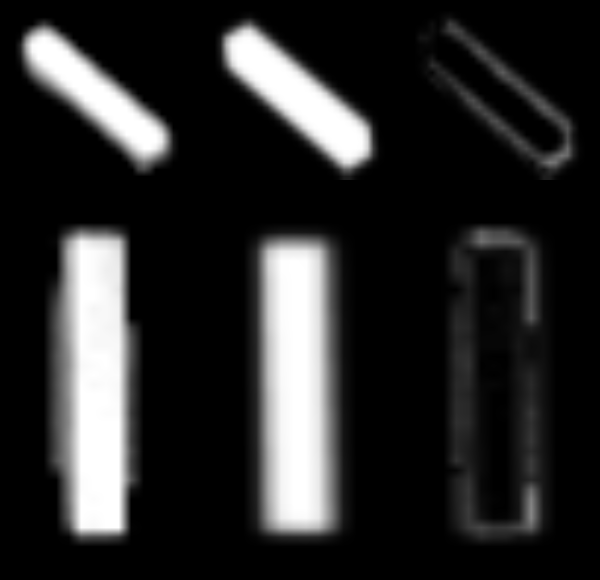

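```bash
python3 - <<'E'
from h import *
S=load("scene0");T=load("top0")
f=T["frame"].astype(float)
pts=[]
for v in range(214,241):
    w=f[v,303:321,0]; 
    # gradient edges subpixel: half level crossing at 150
    th=148; i=np.where(w>th)[0]; a,b=i[0],i[-1]
    l=a-(w[a]-th)/(w[a]-w[a-1]); r=b+(w[b]-th)/(w[b]-w[b+1]); pts.append((v,303+l,303+r))
P=np.array(pts);print(np.round(P[::4],2)); 
for side in(1,2): 
    k=np.polyfit(P[:,0],P[:,side],1);print(k)
k=np.polyfit(P[:,0],(P[:,1]+P[:,2])/2,1)
A=ray(T,(np.polyval(k,213),213),115);B=ray(T,(np.polyval(k,241),241),115);print("axis",A,B,"yaw",np.arctan2(A[1]-B[1],A[0]-B[0]))
print("width mm",(P[:,2]-P[:,1]).mean()/479*1880)
# ends along axis
v=np.arange(205,255);g=[f[x,309:313].mean(0) for x in v]
for vv,gg in zip(v,g):
    if vv<216 or vv>239: print(vv,np.round(gg),end=" ")
E
```

```text
[[214.   309.38 313.38]
 [218.   309.42 313.43]
 [222.   309.45 313.54]
 [226.   309.46 313.42]
 [230.   309.46 313.4 ]
 [234.   309.45 313.45]
 [238.   309.51 313.44]]
[3.67070763e-03 3.08623508e+02]
[-2.43630551e-04  3.13512385e+02]
axis [ 516.00644826 -238.79664223  115.        ] [ 407.24472593 -234.85715199  115.        ] yaw -0.03620546517557989
width mm 15.700635917372557
205 [141. 111.  76.] 206 [140. 110.  76.] 207 [137. 108.  76.] 208 [138. 116.  91.] 209 [126. 138. 121.] 210 [132. 139. 136.] 211 [129. 116. 102.] 212 [158. 127.  94.] 213 [166. 131.  94.] 214 [166. 132.  94.] 215 [166. 132.  95.] 240 [165. 134.  98.] 241 [166. 134.  99.] 242 [162. 133. 100.] 243 [138. 129. 121.] 244 [103. 102. 102.] 245 [119. 121. 122.] 246 [108. 132. 112.] 247 [120. 126. 122.] 248 [85. 78. 72.] 249 [128. 101.  69.] 250 [143. 112.  77.] 251 [141. 110.  76.] 252 [146. 115.  80.] 253 [143. 112.  78.] 254 [144. 112.  77.]
```

```bash
cat > plan.py <<'E'
from h import *
from rig import *
from scipy.spatial.transform import Rotation as Ro
GRIP0=np.array([461,-237,106.]); YAW0=-0.033
TRAY=np.array([534.,197,4]); TYAW=0.151
def tool(grip,yaw,t,flip):
    Rc=Ro.from_euler("z",yaw)*Ro.from_euler("y",-t)
    Rt=Rc*(Ro.from_euler("x",np.pi) if flip else Ro.from_euler("y",np.pi))
    return np.array(grip)+21*Rt.as_matrix()[:,2], Rt.as_rotvec()
def grip_for_lip(lip,yaw,t):
    Rc=Ro.from_euler("z",yaw)*Ro.from_euler("y",-t)
    return np.array(lip)+Rc.apply([75,0,99])
def lip_w(tx,ty,h): 
    return TRAY+Ro.from_euler("z",TYAW).apply([tx,ty,0])+[0,0,h]
E
python3 - <<'E'
from plan import *
S=load("scene0");T=load("top0")
top=[165-.5+0,]
ct=np.array([(60,125),(392,70),(462,445),(122,500)],float); ct=np.c_[165+(ct[:,0]+.5)/7-.5,170+(ct[:,1]+.5)/6.5-.5]
cs=np.array([(72,165),(235,45),(530,155),(372,300)],float); cs=np.c_[225+(cs[:,0]+.5)/6-.5,145+(cs[:,1]+.5)/6-.5]
W=np.array([ray(T,p,28) for p in ct]); print(np.round(W,1),W.mean(0)); print("scene pred",np.round(proj(S,W),1).tolist(),"\nseen",np.round(cs,1).tolist())
V=np.array([ray(S,p,28) for p in cs]); print(np.round(V,1),V.mean(0))
for flip in(0,1):
  for nm,g,y,t in [("grasp",GRIP0,YAW0,0),("lift",GRIP0+[0,0,130],YAW0,0)]+[(f"tray{a}",grip_for_lip(lip_w(45,0,h),TYAW,np.radians(a)),TYAW,np.radians(a)) for a,h in((0,110),(0,60),(30,50),(45,48),(58,48))]:
    p,r=tool(g,y,t,flip); q=ik(p,r); print(flip,nm,np.round(p),None if q is None else np.round(q,2))
E
```

```text
[[636.3 316.   28. ]
 [667.4 120.   28. ]
 [429.2  82.2  28. ]
 [399.  279.6  28. ]] [532.97067056 199.46834443  28.        ]
scene pred [[312.9, 168.7], [287.0, 192.5], [235.4, 171.4], [263.8, 150.5]] 
seen [[236.6, 172.1], [263.8, 152.1], [312.9, 170.4], [286.6, 194.6]]
[[436.   82.2  28. ]
 [408.  269.8  28. ]
 [644.2 306.   28. ]
 [674.8 109.3  28. ]] [540.78198942 191.81300704  28.        ]
0 grasp [ 461. -237.   85.] [ 0.53  0.21 -0.15  1.95  0.04  0.99  1.9 ]
0 lift [ 461. -237.  215.] [ 0.53  0.08 -0.15  1.8   0.01  1.26  1.92]
0 tray0 [653. 215. 192.] [-0.67  0.45  0.4   1.43 -0.18  1.3   1.47]
0 tray0 [653. 215. 142.] [-0.66  0.48  0.39  1.49 -0.19  1.21  1.47]
0 tray30 [604. 208. 159.] [-0.96  0.05  0.48  2.07  0.28  0.55  1.03]
0 tray45 [576. 203. 160.] [-0.99 -0.09  0.39  2.33  1.16  0.37  0.13]
0 tray58 [552. 200. 157.] None
1 grasp [ 461. -237.   85.] [-0.46  0.3   0.98  1.99 -0.29  1.   -0.94]
1 lift [ 461. -237.  215.] [-0.55  0.08  1.    1.84 -0.07  1.26 -1.13]
1 tray0 [653. 215. 192.] [-0.85  0.49  0.66  1.44 -0.31  1.31 -1.58]
1 tray0 [653. 215. 142.] [-0.84  0.53  0.65  1.5  -0.33  1.23 -1.57]
1 tray30 [604. 208. 159.] [-0.71  0.05  0.22  2.06  0.31  0.55 -2.14]
1 tray45 [576. 203. 160.] None
1 tray58 [552. 200. 157.] None
```

```bash
sed -i 's/TRAY=.*; /TRAY=np.array([535.,197,4]); /' plan.py; python3 - <<'E'
from plan import *
for flip in(0,1):
  for dy in range(-180,180,20):
    y=TYAW+np.radians(dy)
    # lip placed behind tray centre along nose dir
    b=50 if abs(np.cos(np.radians(dy)))>.8 else 45
    lip=TRAY+np.array([np.cos(y),np.sin(y),0])*b+[0,0,48]
    o=[]
    for a in(0,20,35,45,52,58):
        p,r=tool(grip_for_lip(lip,y,np.radians(a)),y,np.radians(a),flip); q=ik(p,r); o.append("-" if q is None else "ok")
    print(flip,dy,o)
E
```

```text
0 -180 ['ok', 'ok', 'ok', 'ok', 'ok', '-']
0 -160 ['ok', 'ok', 'ok', 'ok', 'ok', '-']
0 -140 ['ok', 'ok', 'ok', 'ok', 'ok', 'ok']
0 -120 ['ok', 'ok', 'ok', 'ok', 'ok', 'ok']
0 -100 ['ok', 'ok', 'ok', 'ok', 'ok', 'ok']
0 -80 ['ok', 'ok', 'ok', 'ok', 'ok', 'ok']
0 -60 ['ok', 'ok', 'ok', 'ok', 'ok', 'ok']
0 -40 ['ok', 'ok', 'ok', 'ok', 'ok', 'ok']
0 -20 ['ok', 'ok', 'ok', 'ok', 'ok', 'ok']
0 0 ['ok', 'ok', 'ok', 'ok', '-', '-']
0 20 ['ok', 'ok', 'ok', 'ok', '-', '-']
0 40 ['ok', 'ok', 'ok', '-', '-', '-']
0 60 ['ok', 'ok', '-', '-', 'ok', 'ok']
0 80 ['ok', 'ok', 'ok', 'ok', 'ok', 'ok']
0 100 ['ok', 'ok', 'ok', 'ok', 'ok', 'ok']
0 120 ['ok', 'ok', 'ok', 'ok', 'ok', 'ok']
0 140 ['ok', 'ok', 'ok', 'ok', 'ok', 'ok']
0 160 ['ok', 'ok', 'ok', 'ok', 'ok', 'ok']
1 -180 ['ok', 'ok', 'ok', 'ok', 'ok', '-']
1 -160 ['ok', 'ok', 'ok', 'ok', 'ok', '-']
1 -140 ['ok', 'ok', 'ok', 'ok', 'ok', 'ok']
1 -120 ['ok', 'ok', 'ok', 'ok', 'ok', 'ok']
1 -100 ['ok', 'ok', 'ok', 'ok', 'ok', 'ok']
1 -80 ['ok', 'ok', 'ok', 'ok', 'ok', 'ok']
1 -60 ['ok', 'ok', 'ok', 'ok', 'ok', 'ok']
1 -40 ['ok', 'ok', '-', 'ok', 'ok', 'ok']
1 -20 ['ok', 'ok', 'ok', '-', 'ok', 'ok']
1 0 ['ok', 'ok', 'ok', '-', '-', '-']
1 20 ['ok', 'ok', 'ok', 'ok', '-', '-']
1 40 ['ok', 'ok', 'ok', 'ok', 'ok', '-']
1 60 ['ok', 'ok', 'ok', 'ok', 'ok', 'ok']
1 80 ['ok', 'ok', 'ok', 'ok', 'ok', 'ok']
1 100 ['ok', 'ok', 'ok', 'ok', 'ok', 'ok']
1 120 ['ok', 'ok', 'ok', 'ok', 'ok', 'ok']
1 140 ['ok', 'ok', 'ok', 'ok', 'ok', 'ok']
1 160 ['ok', 'ok', 'ok', 'ok', 'ok', 'ok']
```

```bash
python3 - <<'E'
from plan import *
for flip in(0,1):
  for dy in(-100,-90,-60,-40,-25,75,90):
    y=TYAW+np.radians(dy)
    b=50
    lip=TRAY+np.array([np.cos(y),np.sin(y),0])*b+[0,0,48]
    print(flip,dy)
    for a in(0,20,35,45,55):
        p,r=tool(grip_for_lip(lip,y,np.radians(a)),y,np.radians(a),flip); q=ik(p,r); print("   ",a,None if q is None else np.round(q,2))
E
```

```text
0 -100
    0 [-0.83  0.21  0.69  1.89 -0.15  1.09 -0.1 ]
    20 [-0.98  0.3   0.6   1.79  0.16  1.25 -0.47]
    35 [-1.11  0.47  0.63  1.68  0.26  1.4  -0.61]
    45 [-1.13  0.58  0.58  1.61  0.33  1.51 -0.68]
    55 [-1.15  0.7   0.54  1.52  0.39  1.62 -0.73]
0 -90
    0 [-0.8   0.26  0.68  1.84 -0.18  1.1   0.1 ]
    20 [-0.97  0.29  0.58  1.8   0.2   1.2  -0.33]
    35 [-1.15  0.42  0.63  1.74  0.33  1.31 -0.51]
    45 [-1.2   0.53  0.61  1.69  0.4   1.41 -0.6 ]
    55 [-1.22  0.64  0.55  1.63  0.48  1.51 -0.69]
0 -60
    0 [-0.72  0.39  0.62  1.69 -0.25  1.14  0.64]
    20 [-0.92  0.25  0.51  1.83  0.26  1.02  0.12]
    35 [-1.11  0.25  0.49  1.91  0.57  1.06 -0.26]
    45 [-1.25  0.31  0.51  1.94  0.72  1.12 -0.47]
    55 [-1.33  0.4   0.49  1.96  0.83  1.2  -0.64]
0 -40
    0 [-0.7   0.46  0.57  1.6  -0.26  1.17  0.95]
    20 [-0.89  0.22  0.48  1.85  0.24  0.91  0.46]
    35 [-1.07  0.14  0.43  2.02  0.68  0.87 -0.04]
    45 [-1.19  0.15  0.42  2.11  0.93  0.93 -0.36]
    55 [-1.3   0.21  0.4   2.17  1.11  1.02 -0.63]
0 -25
    0 [-0.69  0.49  0.52  1.54 -0.25  1.18  1.16]
   
[... 1681 characters left out ...]

1 -25
    0 [-1.08  0.77  1.21  1.56 -0.73  1.33 -1.64]
    20 [-1.46  0.43  1.24  1.89 -0.28  0.82 -2.01]
    35 None
    45 None
    55 [-0.79  0.09 -0.1   2.3   1.36  0.89  2.53]
1 75
    0 [-0.99  0.4   0.5   1.64 -0.21  1.15 -0.55]
    20 [-0.88  0.25  0.58  1.84 -0.54  1.   -0.17]
    35 [-0.83  0.23  0.72  1.96 -0.9   1.04  0.25]
    45 [-0.83  0.31  0.88  2.03 -1.16  1.2   0.53]
    55 [-0.83  0.51  1.06  2.07 -1.41  1.49  0.79]
1 90
    0 [-0.99  0.34  0.45  1.72 -0.16  1.12 -0.35]
    20 [-0.86  0.26  0.56  1.83 -0.55  1.1   0.09]
    35 [-0.79  0.32  0.73  1.88 -0.89  1.24  0.46]
    45 [-0.73  0.42  0.81  1.89 -1.09  1.4   0.68]
    55 [-0.7   0.61  0.95  1.9  -1.3   1.66  0.88]
```

```bash
python3 - <<'E'
from plan import *
def snap(n,i):
    c=capture(n); cv2.imwrite(f"pics/{n}{i}.png",c["frame"][:,:,::-1])
p,r=tool(GRIP0+[0,0,70],YAW0,0,0)
t0=read_t(); goto(p,r); print(read_t()-t0,read_eef_pos(),np.round(read_q(),2))
p,r=tool(GRIP0,YAW0,0,0)
move_linear(p,v=120); print(read_t(),read_eef_pos(),read_ft_force())
snap("scene",1);snap("top",1)
a=cv2.imread("pics/scene1.png")[140:250,120:240];b=cv2.imread("pics/top1.png")[180:280,270:350]
cv2.imwrite("pics/c1.png",np.hstack([cv2.resize(a,(430,400),interpolation=cv2.INTER_CUBIC),cv2.resize(b,(320,400),interpolation=cv2.INTER_CUBIC)]))
E
```

```text
3.175 [ 461.43369556 -236.31082215  155.03860613] [ 0.53  0.13 -0.15  1.87  0.02  1.14  1.91]
4.0083 [ 461.44231016 -237.0843987    85.52018713] [ 1.03981484 -0.53234232  0.44255216]
```

View pics/c1.png

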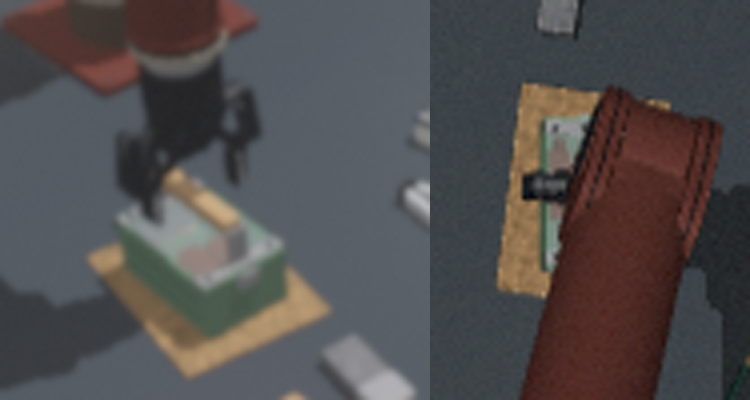

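```bash
python3 - <<'E'
from plan import *
p,r=tool(GRIP0,YAW0,0,0)
command_gripper(0.0,effort=100); print(read_t(),"w",read_gripper_width()*85,read_ft_force(),read_eef_pos(),read_ft_torque())
move_linear(p+[0,0,30],v=60);dwell(.2);print(read_t(),read_ft_force(),read_ft_torque(),read_gripper_width()*85)
c=capture("scene"); cv2.imwrite("pics/c2.png",cv2.resize(c["frame"][140:250,120:240,::-1],(650,596),interpolation=cv2.INTER_CUBIC))
E
```

```text
4.7417 w 16.44309560842488 [ 0.08078496 -1.92494615  0.15386384] [ 461.02738151 -237.35829533   85.08023161] [-0.40363092 -0.15571625  0.01072657]
5.5917 [-0.67876122  0.00849634 -4.63298912] [-0.00834277 -0.17256905 -0.05424066] 16.247394262173504
```

View pics/c2.png

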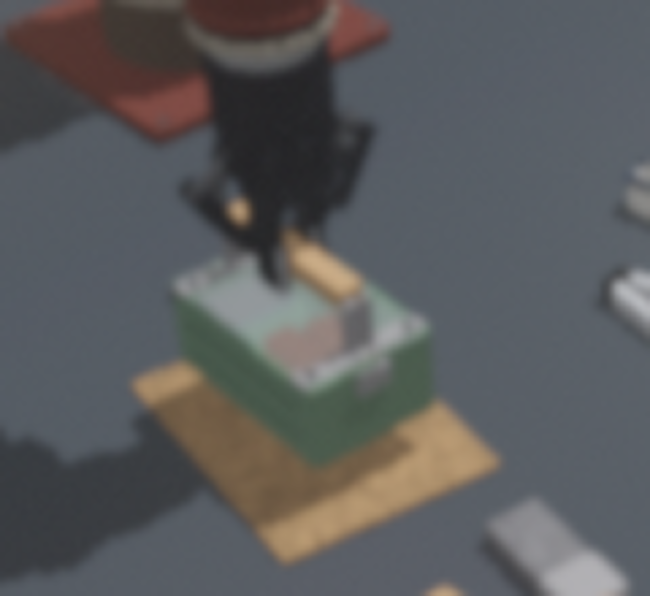

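```bash
cat >> plan.py <<'E'
PY=TYAW-np.pi/2
def pour(t,h,b=55,s=0):
    y=PY
    lip=TRAY+np.array([np.cos(y),np.sin(y),0])*b+[0,0,h]
    return tool(grip_for_lip(lip,y,np.radians(t)),y,np.radians(t),0)
E
python3 - <<'E'
from plan import *
p,r=tool(GRIP0,YAW0,0,0)
move_linear(p+[0,0,90],v=150)
p,r=pour(0,90)
print(p)
try: move_linear(p,frame=r,v=200)
except IKError as e: print("IKERR",e)
print(read_t(),read_eef_pos(),np.round(read_q(),2),read_ft_force())
p,r=pour(0,50)
move_linear(p,frame=r,v=120)
print(read_t(),read_eef_pos(),np.round(read_q(),2),read_ft_force())
for a in(20,30,40,50,56):
    q=ik(*pour(a,50)); print(a,None if q is None else np.round(q,2))
for n in("scene","top"):
    c=capture(n); cv2.imwrite(f"pics/{n}3.png",c["frame"][:,:,::-1])
E
```

```text
[554.55548773  68.47925109 172.        ]
7.9583 [554.30618817  67.7203368  171.63182612] [ 0.07  0.21 -0.31  1.76  0.07  1.19 -0.11] [ 0.59627594 -0.38170858 -5.19337554]
8.4417 [554.51592658  68.21273941 132.08486632] [ 0.07  0.24 -0.31  1.8   0.08  1.11 -0.12] [ 0.29717806 -0.07620973 -4.32488637]
20 [-0.2   0.28 -0.32  1.76  0.43  1.28 -0.52]
30 [-0.33  0.34 -0.32  1.72  0.57  1.4  -0.68]
40 [-0.44  0.43 -0.32  1.68  0.69  1.54 -0.81]
50 [-0.52  0.54 -0.34  1.63  0.79  1.68 -0.91]
56 [-0.56  0.61 -0.35  1.59  0.85  1.77 -0.96]
```

View pics/scene3.png

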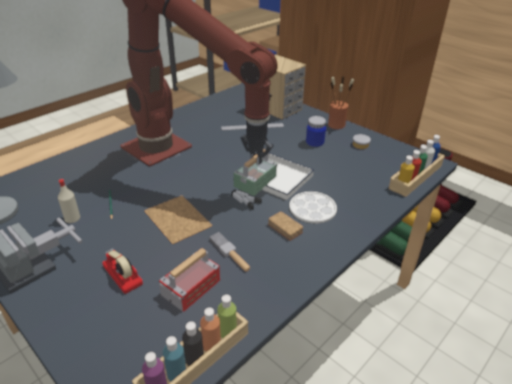

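View pics/top3.png

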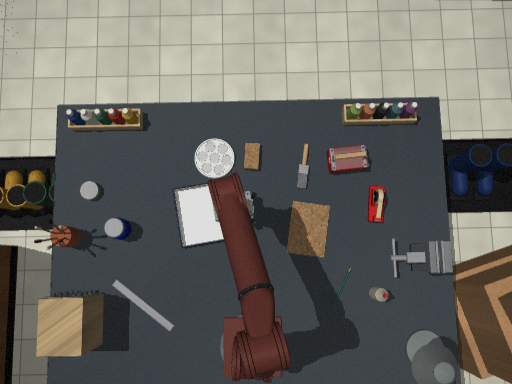

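```bash
python3 - <<'E'
from plan import *
def snap(i):
    c=capture("scene"); cv2.imwrite(f"pics/p{i}.png",c["frame"][130:230,200:350,::-1])
for a,v in((12,80),(20,60),(26,40),(32,40),(37,40)):
    p,r=pour(a,50); move_linear(p,frame=r,v=v); print(a,round(read_t(),2),np.round(read_ft_force(),2),np.round(np.linalg.norm(read_eef_pos()-p),1))
    if a>=26: dwell(.3);snap(a)
print(read_gripper_width()*85)
I=[cv2.imread(f"pics/p{a}.png") for a in(26,32,37)]
cv2.imwrite("pics/m1.png",cv2.resize(np.vstack([np.hstack(I[:2]),np.hstack([I[2],I[2]])]),(780,520),interpolation=cv2.INTER_CUBIC))
E
```

```text
12 8.97 [ 0.15 -0.82 -5.37] 2.1
20 9.38 [ 0.25 -0.13 -6.29] 0.1
26 9.81 [-0.18 -0.98 -5.87] 0.9
32 10.59 [-0.2  -0.85 -4.11] 0.6
37 11.32 [ 0.7  -0.3  -4.84] 0.7
16.206577756404982
```

View pics/m1.png

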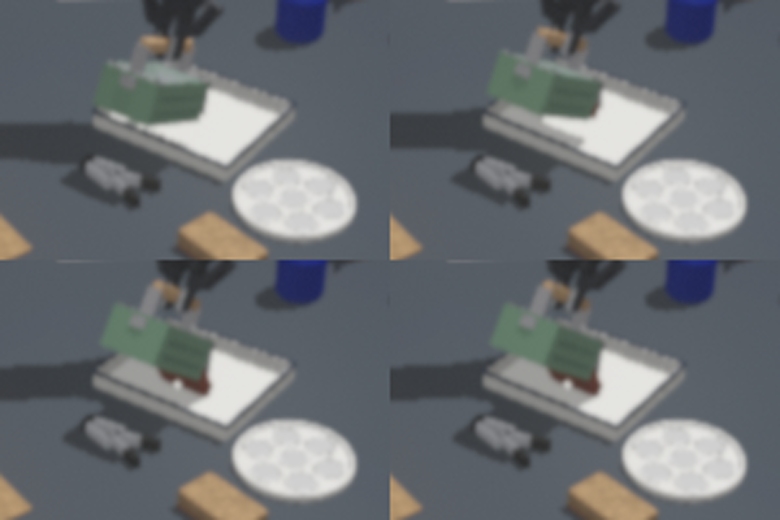

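Blanks began to show at 32° and are out on the tray floor at 37°. I'll keep tipping slowly.

```bash
python3 - <<'E'
from plan import *
def snap(i):
    c=capture("scene"); cv2.imwrite(f"pics/p{i}.png",c["frame"][130:230,200:350,::-1])
for a,h in((42,52),(46,54),(50,57)):
    p,r=pour(a,h); move_linear(p,frame=r,v=50); dwell(.3); print(a,round(read_t(),2),np.round(read_ft_force(),2));snap(a)
dwell(.4); print(np.round(read_ft_force(),2)); snap(51)
I=[cv2.imread(f"pics/p{a}.png") for a in(42,46,50,51)]
cv2.imwrite("pics/m2.png",cv2.resize(np.vstack([np.hstack(I[:2]),np.hstack(I[2:])]),(780,520),interpolation=cv2.INTER_CUBIC))
E
```

```text
42 12.32 [-0.29  0.22 -5.43]
46 12.98 [ 0.4  -0.87 -4.23]
50 13.64 [ 0.17  0.55 -4.  ]
[ 0.13 -0.18 -4.26]
```

View pics/m2.png

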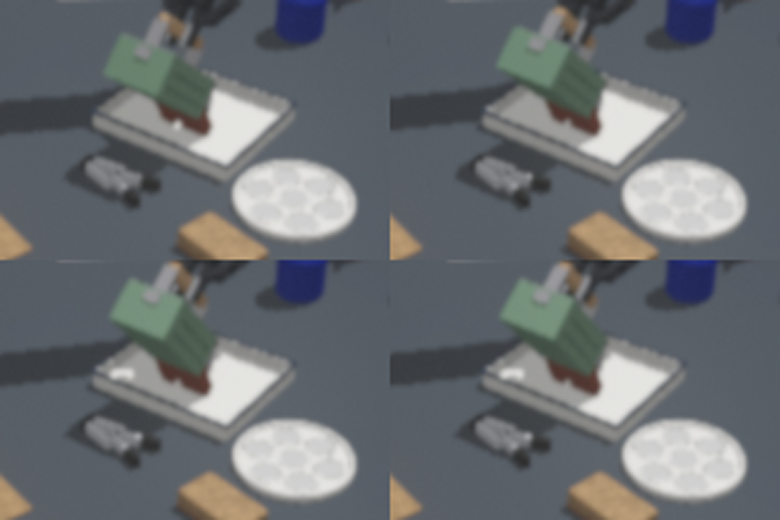

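```bash
python3 - <<'E'
from plan import *
def snap(i):
    c=capture("scene"); cv2.imwrite(f"pics/p{i}.png",c["frame"][130:230,200:350,::-1])
for i,(a,h,b) in enumerate(((50,72,64),(52,88,72),(54,105,72))):
    p,r=pour(a,h,b); move_linear(p,frame=r,v=60); dwell(.3); print(a,round(read_t(),2),np.round(read_ft_force(),2));snap(60+i)
dwell(.3);snap(63)
f=[]
for _ in range(8): dwell(.03); f.append(read_ft_force())
print(np.mean(f,0),read_t())
I=[cv2.imread(f"pics/p{a}.png") for a in(60,61,62,63)]
cv2.imwrite("pics/m3.png",cv2.resize(np.vstack([np.hstack(I[:2]),np.hstack(I[2:])]),(780,520),interpolation=cv2.INTER_CUBIC))
E
```

```text
50 14.88 [-0.09 -1.64 -0.45]
52 15.65 [ 0.6  -0.45 -4.7 ]
54 16.43 [-0.25 -1.14 -4.83]
[-0.01218353  0.11122971 -4.19640024] 17.1
```

View pics/m3.png

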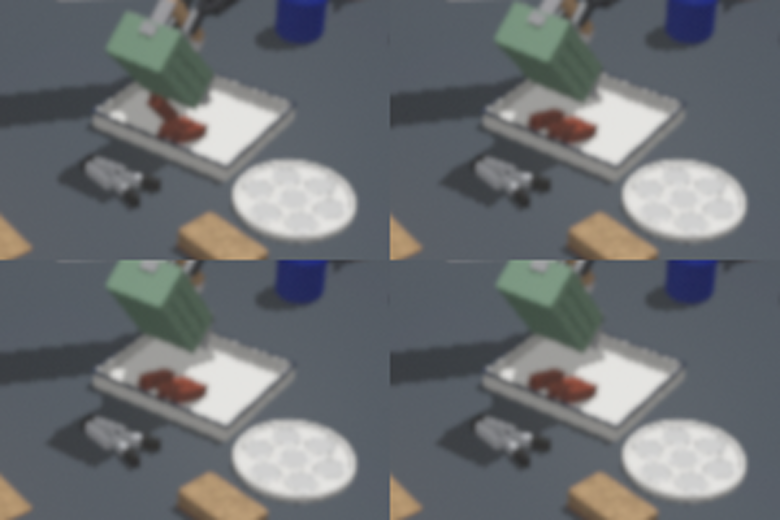

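```bash
python3 - <<'E'
import cv2,numpy as np
i=cv2.imread("pics/p63.png")[10:70,20:110]
cv2.imwrite("pics/m4.png",cv2.resize(i,(0,0),fx=8,fy=8,interpolation=cv2.INTER_CUBIC))
E
```

```text
(no output)
```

View pics/m4.png

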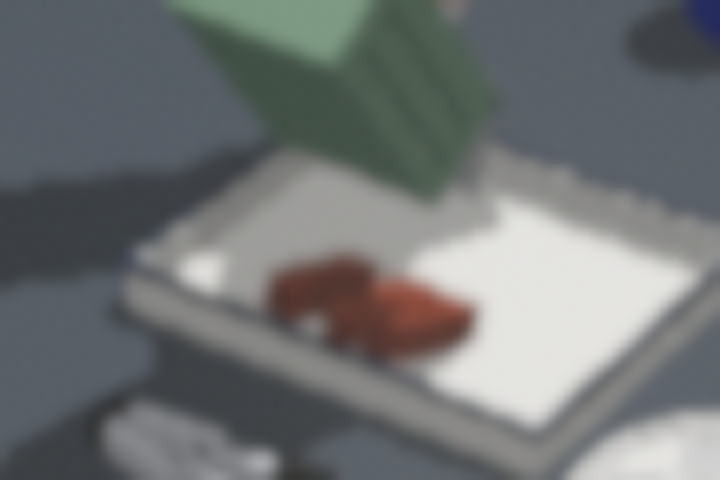

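```bash
python3 - <<'E'
from plan import *
c=capture("top"); cv2.imwrite("pics/m5.png",cv2.resize(c["frame"][170:260,160:280,::-1],(720,540),interpolation=cv2.INTER_CUBIC))
E
```

View pics/m5.png

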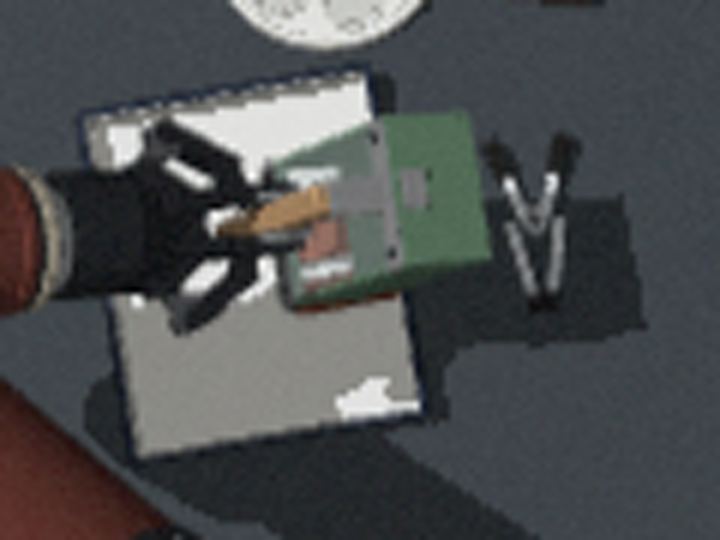

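```bash
python3 - <<'E'
from plan import *
S=load("scene0");T=load("top0")
for u,v in((270,300),(320,290),(370,265),(345,340),(380,355),(420,310),(475,318)):
    px=(200+20+(u+.5)/8-.5,130+10+(v+.5)/8-.5); X=ray(S,px,18); q=proj(T,X)[0]; print((u,v),np.round(X),"m5",np.round((q-[160,170]+.5)*6-.5))
E
```

```text
(270, 300) [498. 115.  18.] m5 [378. 312.]
(320, 290) [509. 138.  18.] m5 [343. 296.]
(370, 265) [511. 172.  18.] m5 [294. 293.]
(345, 340) [547. 116.  18.] m5 [375. 240.]
(380, 355) [568. 119.  18.] m5 [371. 210.]
(420, 310) [556. 160.  18.] m5 [310. 228.]
(475, 318) [580. 174.  18.] m5 [289. 194.]
```

```bash
python3 - <<'E'
from plan import *
p,r=pour(58,115,72); move_linear(p,frame=r,v=80); dwell(.3)
print(read_t())
p,r=pour(30,120,80); move_linear(p,frame=r,v=120)
p,r=pour(0,110,100); move_linear(p,frame=r,v=150)
p=np.array([505.,-70,200]); move_linear(p,frame=r,v=220)
print(read_t())
f=[]
for _ in range(8): dwell(.03); f.append(read_ft_force())
print(np.mean(f,0),np.std(f,0),read_t())
for n,(a,b,cc,d) in(("scene",(130,240,180,350)),("top",(170,260,160,280))):
    c=capture(n); pickle.dump(c,open(f"pics/{n}7.pkl","wb"));cv2.imwrite(f"pics/m7{n}.png",cv2.resize(c["frame"][a:b,cc:d,::-1],(0,0),fx=4.7 if n=="scene" else 6,fy=4.7 if n=="scene" else 6,interpolation=cv2.INTER_CUBIC))
E
```

```text
17.7417
19.725
[ 0.46071243  0.47955624 -4.19928533] [0.38951088 0.81258891 0.4325052 ] 19.9917
```

View pics/m7scene.png

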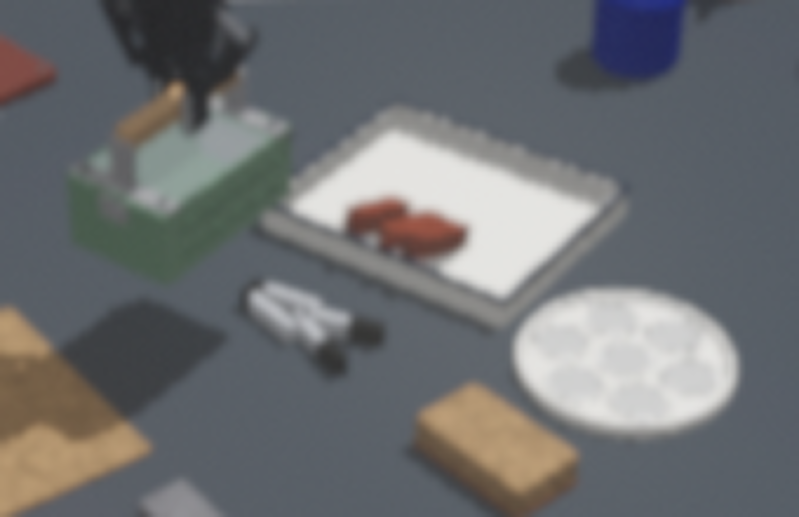

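View pics/m7top.png

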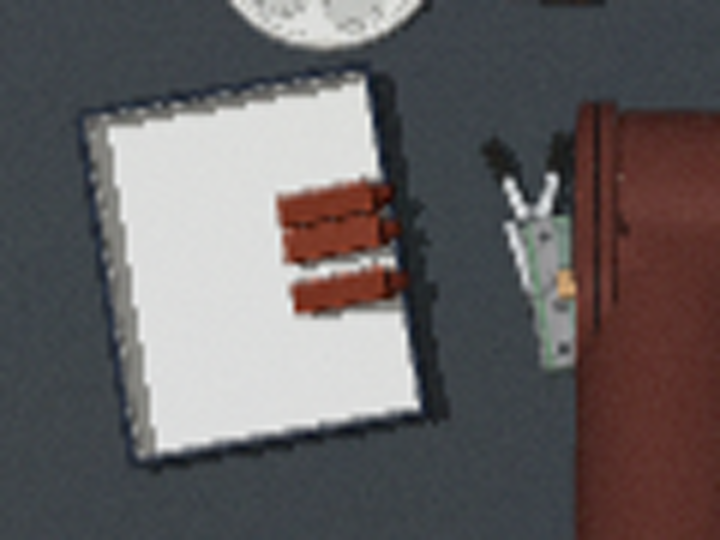

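All three blanks are out, but in the top view their tenon ends reach the −y rim. I'll measure whether they are propped on it.

```bash
python3 - <<'E'
from plan import *
S=load("scene7");T=load("top7")
Ri=Ro.from_euler("z",-TYAW)
for c,(x0,y0,x1,y1),n in((S,(245,165,285,190),"s"),(T,(200,195,235,228),"t")):
    cv2.imwrite(f"pics/z{n}.png",cv2.resize(c["frame"][y0:y1,x0:x1,::-1],(0,0),fx=18,fy=18,interpolation=cv2.INTER_NEAREST))
for u,v in((280,200),(395,190),(287,243),(402,229),(295,298),(408,282),(375,185),(382,228),(388,280)):
    px=(160+(u+.5)/6-.5,170+(v+.5)/6-.5)
    print((u,v),[ (z,np.round(Ri.apply(ray(T,px,z)-TRAY)[:2]).tolist(), np.round(proj(S,ray(T,px,z))[0],1).tolist()) for z in(15,26,34)])
print(ray(T,(160+389.5/6-.5,170+188.5/6-.5),28),Ri.apply(ray(T,(160+389.5/6-.5,170+188.5/6-.5),28)-TRAY))
E
```

```text
(280, 200) [(15, [39.0, -22.0], [279.4, 178.9]), (26, [37.0, -23.0], [279.1, 176.6]), (34, [36.0, -23.0], [278.9, 174.9])]
(395, 190) [(15, [32.0, -101.0], [266.7, 187.8]), (26, [30.0, -101.0], [266.4, 185.4]), (34, [29.0, -102.0], [266.2, 183.7])]
(287, 243) [(15, [8.0, -22.0], [273.0, 176.3]), (26, [7.0, -23.0], [272.7, 174.0]), (34, [6.0, -23.0], [272.5, 172.4])]
(402, 229) [(15, [4.0, -101.0], [260.8, 185.4]), (26, [3.0, -102.0], [260.5, 183.0]), (34, [2.0, -102.0], [260.3, 181.3])]
(295, 298) [(15, [-30.0, -21.0], [265.2, 173.1]), (26, [-31.0, -22.0], [264.9, 170.8]), (34, [-32.0, -23.0], [264.7, 169.2])]
(408, 282) [(15, [-32.0, -99.0], [253.3, 181.9]), (26, [-33.0, -100.0], [253.1, 179.6]), (34, [-34.0, -100.0], [252.9, 177.9])]
(375, 185) [(15, [38.0, -88.0], [269.9, 186.7]), (26, [36.0, -89.0], [269.5, 184.3]), (34, [35.0, -89.0], [269.3, 182.6])]
(382, 228) [(15, [7.0, -88.0], [263.4, 184.0]), (26, [6.0, -88.0], [263.1, 181.7]), (34, [5.0, -89.0], [262.9, 179.9])]
(388, 280) [(15, [-29.0, -86.0], [256.1, 180.7]), (26, [-30.0, -87.0], [255.8, 178.3]), (34, [-31.0, -87.0], [255.6, 176.6])]
[581.53674815 105.24826712  28.        ] [ 32.20529106 -97.70807869  24.        ]
```

View pics/zs.png

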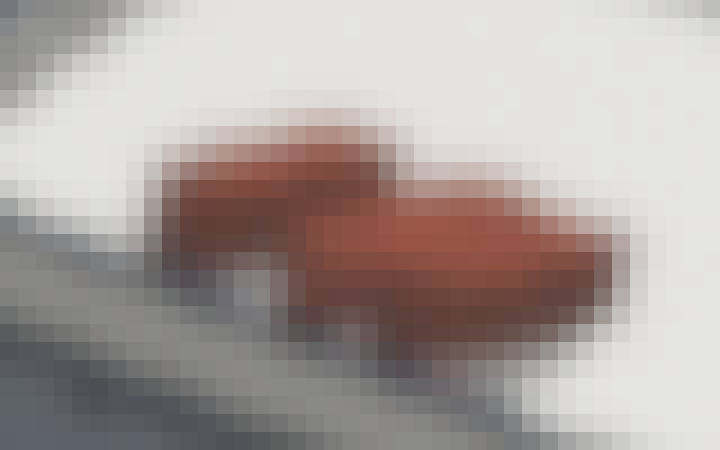

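View pics/zt.png

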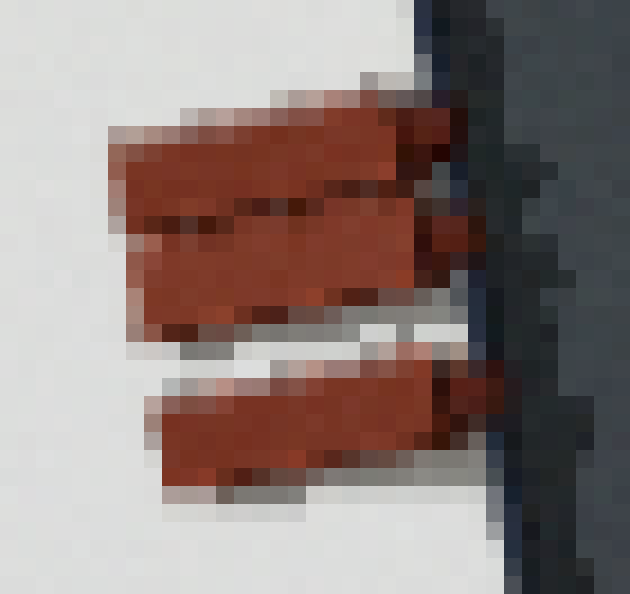

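The tenon ends rest on the rim: the tips sit at tray-y ≈ −101 and the rim spans −96 to −100. I'll use the level caddy's nose, just above the rim, to nudge all three forward so they drop fully into the tray.

```bash
python3 - <<'E'
from plan import *
p,r=pour(0,80,128); print(p); move_linear(p,frame=r,v=150)
p,r=pour(0,32,124); move_linear(p,frame=r,v=80); print(read_t(),read_eef_pos()-p,read_ft_force())
for n,(a,b,cc,d) in(("scene",(150,230,210,300)),("top",(170,260,160,280))):
    c=capture(n); cv2.imwrite(f"pics/m8{n}.png",cv2.resize(c["frame"][a:b,cc:d,::-1],(0,0),fx=6.5,fy=6.5,interpolation=cv2.INTER_CUBIC))
E
```

```text
[565.53664622  -3.69009252 162.        ]
21.6417 [0.21537523 0.02139343 0.17774288] [-0.55943801 -0.6429945  -4.79964739]
```

View pics/m8scene.png

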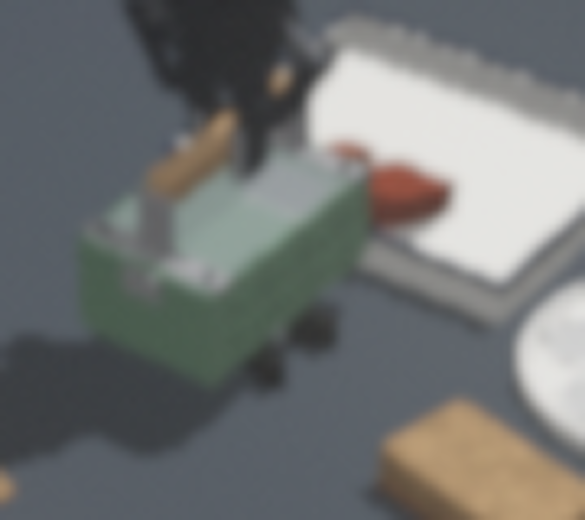

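View pics/m8top.png

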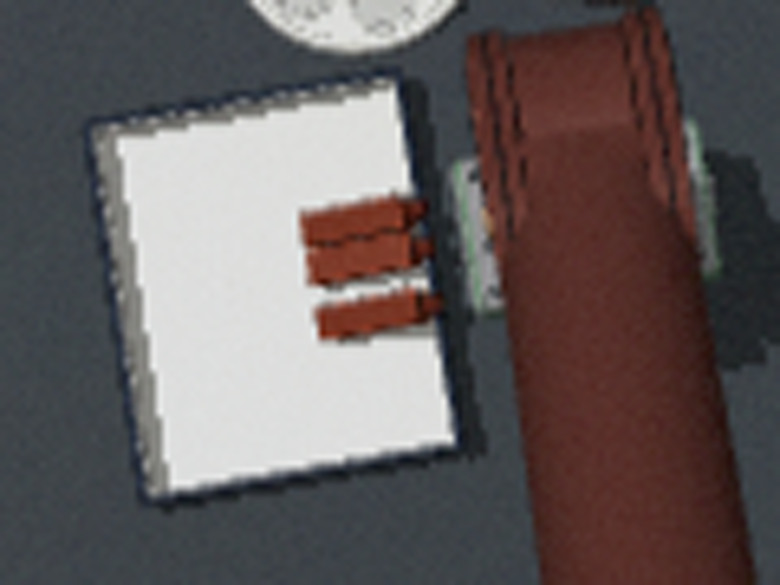

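```bash
python3 - <<'E'
from plan import *
for b in(104,96,90,83):
    p,r=pour(0,32,b); move_linear(p,v=45); print(b,round(read_t(),2),np.round(read_ft_force(),1))
c=capture("scene"); cv2.imwrite("pics/m9scene.png",cv2.resize(c["frame"][150:230,210:300,::-1],(0,0),fx=6.5,fy=6.5,interpolation=cv2.INTER_CUBIC))
c=capture("top"); cv2.imwrite("pics/m9top.png",cv2.resize(c["frame"][170:260,160:280,::-1],(0,0),fx=6.5,fy=6.5,interpolation=cv2.INTER_CUBIC))
E
```

```text
104 22.33 [ 0.3 -0.1 -3.9]
96 22.66 [-1.1  0.1 -4.5]
90 22.94 [ 0.3 -0.3 -4.4]
83 23.25 [-0.3 -0.4 -3.7]
```

View pics/m9scene.png

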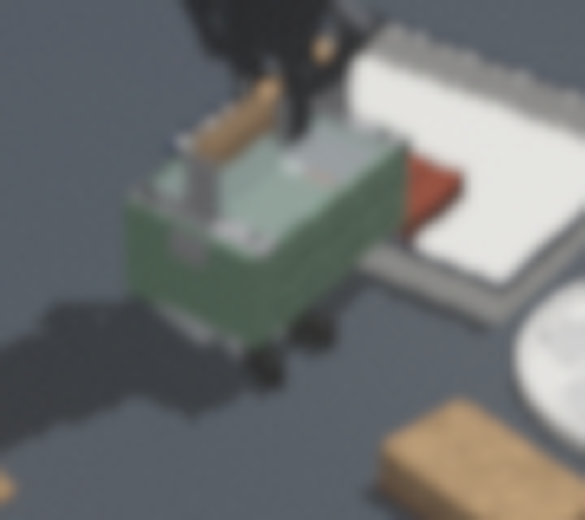

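View pics/m9top.png

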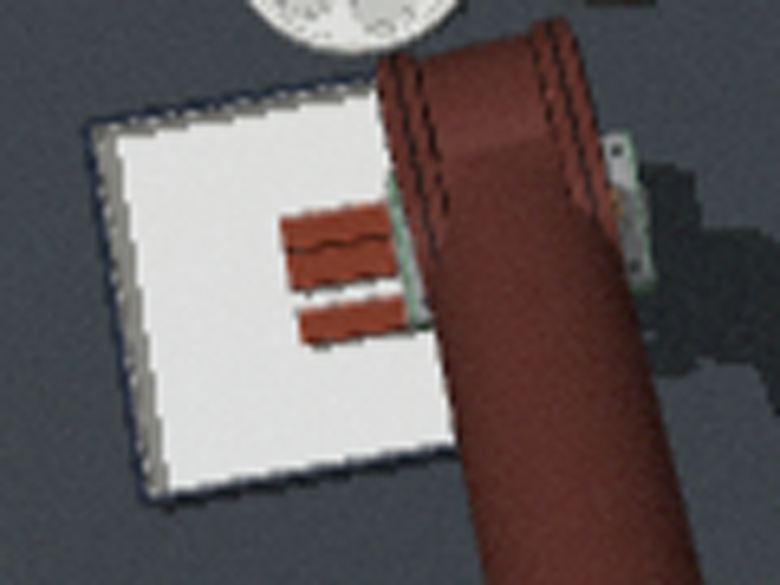

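```bash
python3 - <<'E'
from plan import *
p,r=pour(0,60,86); move_linear(p,v=100)
p=np.array([505.,-70,200]); move_linear(p,frame=r,v=200)
T=capture("top"); pickle.dump(T,open("pics/top10.pkl","wb"))
cv2.imwrite("pics/m10.png",cv2.resize(T["frame"][170:260,160:280,::-1],(0,0),fx=6,fy=6,interpolation=cv2.INTER_CUBIC))
p,r=tool(GRIP0+[0,0,80],YAW0,0,0); move_linear(p,frame=r,v=180); 
p,r=tool(GRIP0+[0,0,15],YAW0,0,0); move_linear(p,frame=r,v=100); dwell(.2)
print(read_t(),read_eef_pos()-p,read_tcp_rot()-r)
c=capture("scene"); cv2.imwrite("pics/m10s.png",cv2.resize(c["frame"][140:250,120:240,::-1],(650,596),interpolation=cv2.INTER_CUBIC))
E
```

```text
27.1833 [ 0.455511   -0.19813493  0.71299743] [-2.89472210e-07 -1.18806269e-03 -7.82012244e-04]
```

View pics/m10.png

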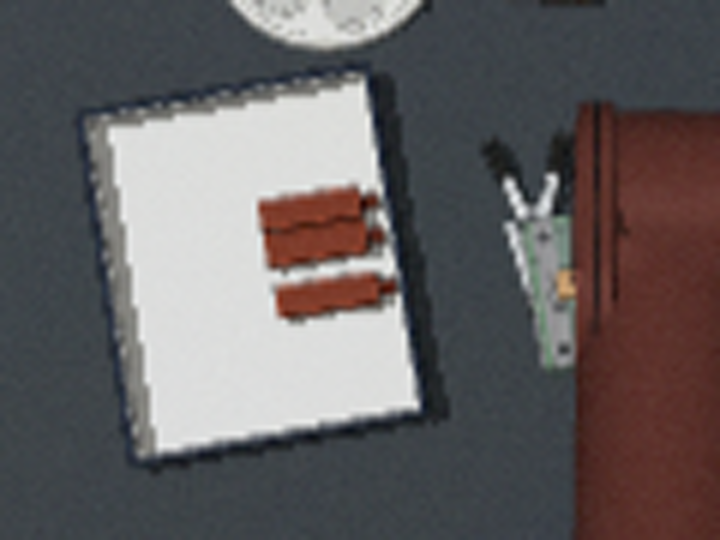

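View pics/m10s.png

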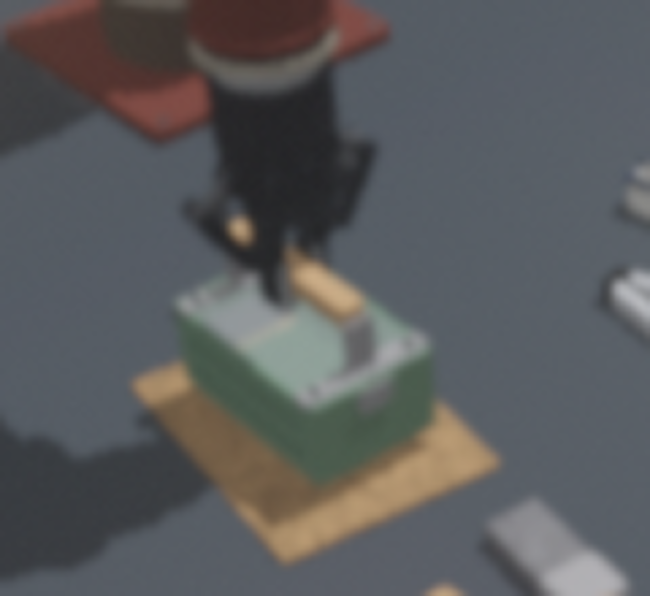

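The blanks now lie flat inside the rim and the caddy is empty, centred over its mat. Next I'll lower it with a force check.

```bash
python3 - <<'E'
from plan import *
p0,r=tool(GRIP0,YAW0,0,0)
move_linear(p0+[0,0,4],v=40); dwell(.2)
for z in(2,1,0,-1,-2):
    move_linear(p0+[0,0,z],v=20); dwell(.15)
    F=np.mean([read_ft_force() for _ in range(1)]+[(dwell(.02),read_ft_force())[1] for _ in range(5)],0); print(z,round(read_t(),2),np.round(F,1),round(read_eef_pos()[2],1))
    if F[2]>0.5: break
command_gripper(1.0,effort=20) ; print(read_t(),read_gripper_width(),read_ft_force())
move_linear(p0+[0,0,80],v=100)
p,rr=tool(GRIP0+np.array([0,0,190]),YAW0,0,0); move_linear(p,v=200)
set_joints([-0.6,0.05,0,1.8,0,1.25,1.2]); print(read_t(),read_eef_pos())
for n,(a,b,cc,d),f in(("scene",(150,260,110,240),6),("top",(190,265,270,350),7)):
    c=capture(n); pickle.dump(c,open(f"pics/{n}11.pkl","wb"));cv2.imwrite(f"pics/{n}11.png",c["frame"][:,:,::-1]);cv2.imwrite(f"pics/m11{n}.png",cv2.resize(c["frame"][a:b,cc:d,::-1],(0,0),fx=f,fy=f*.9,interpolation=cv2.INTER_CUBIC))
E
```

```text
2 28.34 [ 0.2 -0.2 -4.5] 87.0
1 28.82 [ 0.2  0.2 -4.3] 86.0
0 29.31 [ 0.2 -0.9 -2.6] 85.1
-1 29.79 [-2.7 -1.5  5.3] 84.8
30.4667 1.0028014462408015 [ 0.15224152 -0.42623169 -0.23764812]
33.9333 [457.2409024  257.34585133 232.14853283]
```

View pics/m11scene.png

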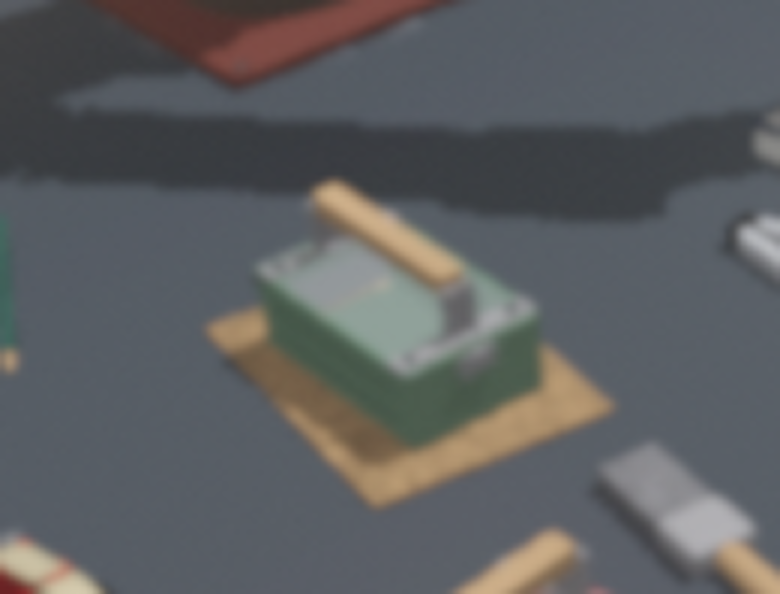

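View pics/m11top.png

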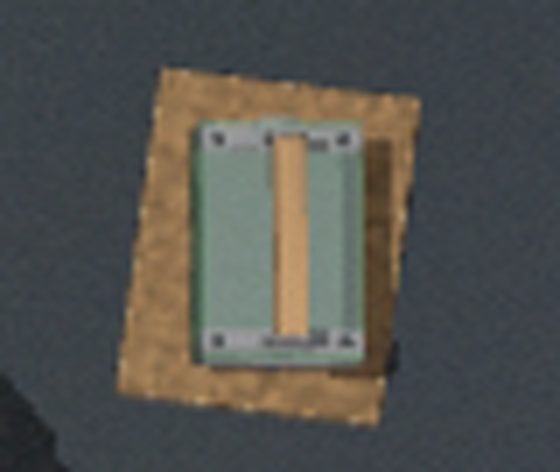

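View pics/top11.png

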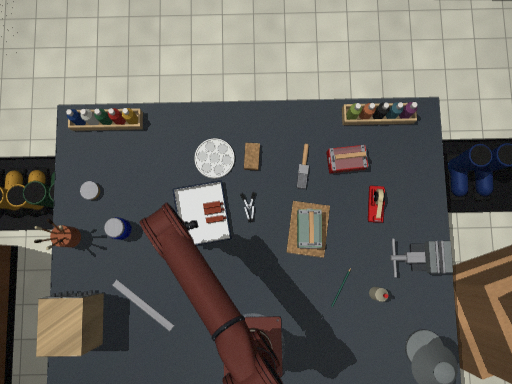

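View pics/scene11.png

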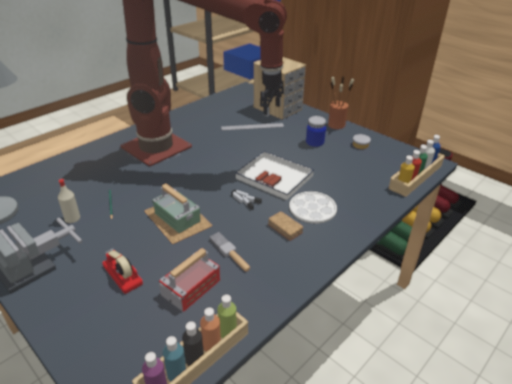

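The final views show the caddy upright and within its mat at top (310,228), and empty. No flap sticks out past the nose, the three blanks are flat in the tray at (213,211), and the bystanders haven't moved. Handing in.

```bash
python3 - <<'E'
from rig import *
print(read_t()); finish_job()
E
```

```text
34.0333
the job is handed in; nothing more can be done
```

I emptied all three blanks into the tray and stood the caddy back on its cork mat, upright and released. I handed in at 34.0 s of the 53 s allowed; `finish_job` gives no verdict.

- **Pour:** I held the lip about 50 mm above the tray floor and tipped slowly. The blanks started to come out by about 32°. I tipped to 54° while drawing the caddy back. A last look went to 58°, after which all three were confirmed out.
- **Mend:** the first check after pouring showed the tenon ends of all three blanks propped on the tray's −y rim. I nudged them in with the level caddy's nose, just above the rim. The top view then showed all three lying flat inside the tray.
- **Put-down:** contact force peaked at 5 N before I let go. The last pictures show the caddy empty and standing within its mat, and the bystanders look unmoved.
- **Flap:** neither camera sees the nose face directly. I judge the flap shut because the caddy is level and nothing sticks out past the nose in the top view.
- **Disagreement:** the two views differed by about 8 mm in x and y on the tray centre, probably from my hand-picked corners. I used a point between them, nearer the top-view estimate.

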